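Close the vacuum filter box and set its air-bleed screw

TASK

On the white inlet-filter box of the vacuum line, first slide the flat cover fully home over the filter compartment. Then turn the winged bleed screw clockwise until it seats, back it off a quarter turn, and keep hold of it there: the program finishes with the screw still gripped between the fingers. Leave the glassware and other things around the box where they are.

Things in the scene. Friction and masses are not known exactly. Their poses are not given: they have to be found in the camera images.
- filter_box: fixed white box, 110 (its x) x 300 (y) x 60 mm high; origin: centre of underside, on the table. Solid +y end carries the bleed screw on top at x 0, y +110; the -y end is an open compartment (80 x 100 mm, centre y -85) with a round paper filter. Cover rails run along y from -150 to 65 at |x| 40 to 54, tops 71 mm up. A gauge juts 14 mm from its -x face, a hose tail 30 mm from +x, at y +60
- cover (a joint): slide of the cover in m: 0 = fully home over the compartment (hard stop), growing as it is opened along the box's +y, up to 0.09. It slides with about 2 N of friction and stays where it is left.
- cover_tab (a point): centre of the top edge of the black grip tab standing in the middle of the flat aluminium cover, 96 mm above the table; axes as the box's. The cover is 86 (box x) x 104 (box y) x 5 mm, its top face 66 mm above the table; the tab is 50 mm long along the box's x, 12 mm thick along the box's y, 30 mm high above the cover
- bleed_screw (a joint): turn of the bleed screw in rad: 0 = seated (hard stop), growing counter-clockwise seen from above as it is backed off, up to 3.6; a quarter turn is 1.57. It starts 0.7 to 2.3 open, turns with about 0.05 N m of friction, stays where it is left and does not rise or sink.
- screw_top (a point): centre of the top of the steel bleed screw, on its upright axis, 108 mm above the table. Its head is an upright wing 44 mm long along this point's x, 12 mm thick along y, 34 mm high (74 to 108 mm above the table), turning with the screw; at joint 0 the wing lies along the box's x. Below it, a 20 mm round hub reaches up to 82 mm and a 32 mm gland to 68 mm above the table
- conical_flask: bystander: stoppered conical glass flask, 76 mm wide at the base, 129 mm tall; origin at the centre of its underside
- beaker: bystander: glass beaker, 68 mm wide, 85 mm tall; origin at the centre of its underside
- reagent_bottle: bystander: capped amber bottle, 64 mm wide, 140 mm tall; origin at the centre of its underside
- round_flask: bystander: round glass flask in a cork ring 90 mm wide, together 138 mm tall; origin at the centre of its underside
- grease_jar: bystander: small white jar, 48 mm wide, 45 mm tall; origin at the centre of its underside
- fitting_wrench: bystander: flat steel wrench for the hose fittings, 150 x 38 x 8 mm, lying; origin at the centre of its underside
- rubber_seal: bystander: black rubber ring seal, 56 mm wide, 12 mm high, lying; origin at the centre of its underside

How it is judged:
By the outcome, as a careful person would: the job done as asked, in the order asked, and still so for the second after the job is handed in, while the arm keeps its last pose, push and grip.
It also fails if it takes over 54 s, if anything falls off the work surface, if the arm or the gripper's body presses on something with over 40 N, if the wrist force passes 120 N, or if a joint passes its speed limit or range.

ROBOT

A 7-joint arm with a two-finger parallel gripper is mounted at the origin on the work surface. World frame = base frame: x ahead of the robot, y to its left, z up, the work surface at z = 0. Lengths are in mm, angles in rad, forces in N, time in s.
With the tool pointing down it reaches from about 350 to 900 mm from the base axis. Payload 7.2 kg.
Tool frame: the origin (TCP) lies midway between the tips of the shut fingers; the grasp point (between the pads) lies 19 mm behind it; z points along the fingers, y is the line along which they close (so a half turn about z gives the same grasp; the last joint's range is limited). The gripper opens to 88 mm and grips with 3 to 60 N. Pads are 20 mm wide; open, the fingers measure 115 mm over their backs; the gripper's body (75 mm by 178 mm) begins 61 mm behind the grasp point.
Start: joints at [-1.414, 0.411, -0.013, 1.596, 0.006, 1.134, -0.082], TCP at [139.329, 609.275, 222.653] pointing down, gripper open.
Joint ranges: [-2.95, 2.95], [-0.29, 1.99], [-1.47, 1.44], [0.14, 2.54], [-1.03, 4.17], [0.13, 1.85], [-2.86, 2.86]. Speed limits (rad/s): [2.39, 2.39, 3.01, 3.01, 3.14, 3.14, 3.14].

INTERFACE

Orientations are given as a unit quaternion [x, y, z, w].
In Python, from workcell import manip gives the robot as it stands.
- The arm moves only by the tool drive_tool, never from a script. Its argument "motion" is a list of rows, each a list of 2 entries, a list of its own where there are three numbers: the shift along the tool's x, y, z in units of 40 mm (1.0 is 40 mm), then the turn about the tool's z in units of 8 degrees (1.0 is 8 degrees). A call has 1 to 12 rows; each row is the pose to reach, as a shift and turn from the pose commanded when the call began, along the tool's axes at that moment; what a row does not reach only later rows make up. A row lasts 1/10 s, in which the tool goes at most 50 mm and 8.59 degrees, less where a joint would pass 70% of its speed; a pose out of reach is approached as far as the arm can. A call with a gripper value outside its range is refused whole. "claw" is the finger opening in mm, from 0 to 87.8, set as the call begins (left out, the last holds). The fingers move at their own pace and stop on an object; "newtons" is the grip in N (left out, the last holds). Time passes only in rows, so rows that repeat a pose let the fingers close. It gives the time, the measured TCP pose, the force, the opening and the grip force at its end, in the units of the state.
- manip.state(): the state, without advancing time (a new reading comes with each control period).
- manip.capture(name): name is "side" or "top"; returns (picture, depth): 384x512x3 uint8, red, green, blue; 384x512 float32, mm along the optical axis (not along the pixel's ray), 0 where there is no reading.
- manip.get_calibration(name): a dict with "mtx" (3x3 intrinsics, pixels), "rvec" (rotation vector, rad) and "tvec" (3), from world to camera coordinates, as OpenCV has them. Camera axes: x right, y down, z forward; pixel columns grow to the right and rows downward; lengths in mm; the calibration is good to about 2 mm. A picture is of the moment at which its call begins. get_calibration takes no time and is no camera call.
- manip.hand_in(): hands the job in; it is judged then, once.
The state is a dict: "clock": time; "joint_pos": joint angles; "joint_velocities": joint speeds; "joint_torque": joint torques, N m; "ee_pos": TCP position; "tcp_rot": TCP orientation; "contact_force": force on the tool from outside, world axes, zero at the start; "moment": the same for the moment, N m; "gripper_width": opening from 0.0 (shut) to 1.0 (fully open); "gripper_force": force on a finger pad.
Only numpy, scipy, OpenCV 4.12 (cv2) and the standard library are available. Lean on these libraries where they do the work, as an engineer would, in place of code of your own. Each camera call takes 0.05 s, during which the arm holds its last target. There are 200 camera calls.

## Working session

There is one attempt and no reset: what is moved stays moved. The work goes in short steps, Python scripts to look and compute and a tool call to move; the robot and the scene stay as the last step left them, time stands still between calls to the robot, and variables do not carry over. Pictures are saved under pics/ and viewed, at most 10 in all, crops included, and the job is handed in when it is done.

Besides the shell and the picture viewer there is one more tool, called after "Emit:" as name(argument=value, ...) on one line, values as JSON. drive_tool: Moves the arm, as the interface text tells. Its arguments: {"type":"object","properties":{"motion":{"type":"array","items":{"type":"array"}},"claw":{"type":"number"},"newtons":{"type":"number"}},"required":["motion"]}

```bash
mkdir -p pics; cat > h.py <<'E'
import numpy as np, cv2
from workcell import manip
def cal(n):
    c=manip.get_calibration(n); R=cv2.Rodrigues(np.array(c['rvec'],float))[0]
    return np.array(c['mtx'],float),R,np.array(c['tvec'],float).reshape(3)
def world(n,depth):
    K,R,t=cal(n); h,w=depth.shape; u,v=np.meshgrid(np.arange(w),np.arange(h))
    p=np.stack([(u-K[0,2])/K[0,0]*depth,(v-K[1,2])/K[1,1]*depth,depth],-1)
    return (p-t)@R
def ray(n,u,v,z):
    K,R,t=cal(n); d=R.T@np.linalg.inv(K)@[u,v,1]; c=-R.T@t
    return c+d*(z-c[2])/d[2]
E
python3 - <<'E'
from h import *
for n in('top','side'):
    im,d=manip.capture(n); np.savez('%s0.npz'%n,im=im,d=d)
    cv2.imwrite(f'pics/{n}0.png',cv2.resize(im[:,:,::-1],(800,600)))
    K,R,t=cal(n); print(n,K[0,0],-R.T@t, R[2])
s=manip.state(); print(s)
E
```

```text
top 361.7312667637269 [478.87421723  31.74397994 835.67691365] [ 0.15683047  0.03831172 -0.98688217]
side 445.1899184707768 [  94.06196786 -529.29954607  745.99785074] [ 0.50094702  0.57463196 -0.64718637]
{'clock': 0.1, 'joint_pos': array([-1.41419467,  0.411805  , -0.01273407,  1.59693897,  0.0056029 ,
        1.13429765, -0.08219542]), 'joint_velocities': array([ 0.00181748, -0.00231959, -0.00137321, -0.0034072 ,  0.00220682,
       -0.00132205, -0.0001568 ]), 'joint_torque': array([ 2.50897734e-03, -5.89097357e+01,  6.43534977e-01, -2.91700852e+01,
       -5.38711622e-02,  1.46945083e-02,  6.76191212e-05]), 'ee_pos': array([139.24621498, 608.83341792, 221.91109393]), 'tcp_rot': array([ 1.12139367e-01,  9.93692238e-01, -7.05911809e-04, -3.26533056e-05]), 'contact_force': array([ 0.5713917 , -0.70949417,  0.99129092]), 'moment': array([ 0.0405907 , -0.00770674, -0.0175318 ]), 'gripper_force': 0.0, 'gripper_width': 0.9952041102718661}
```

View pics/top0.png

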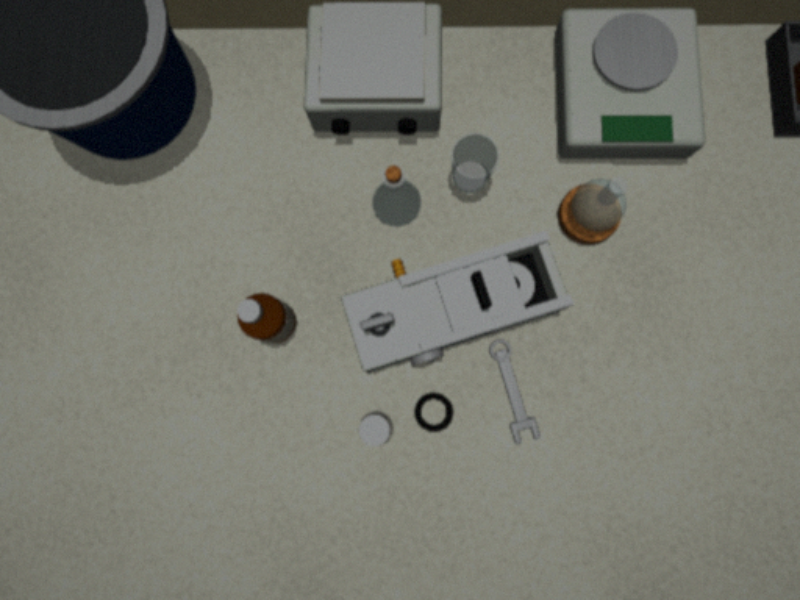

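View pics/side0.png

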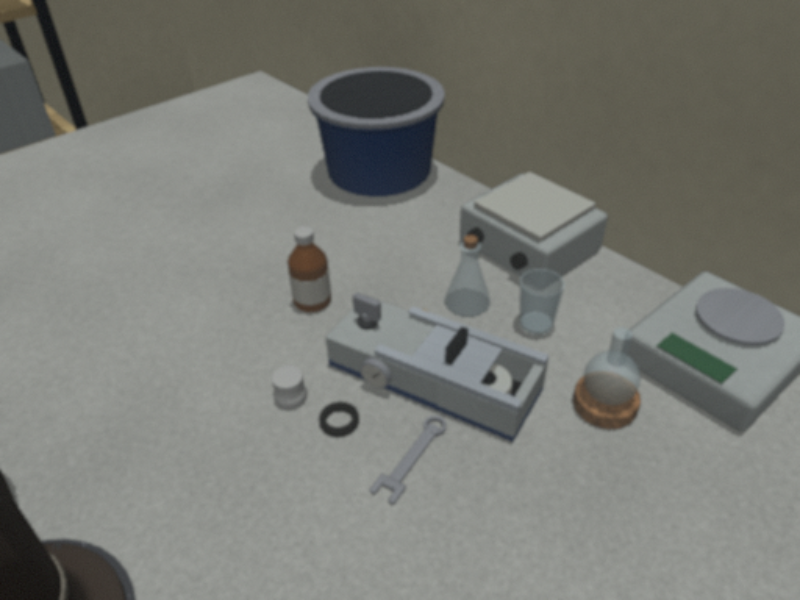

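The top view shows the box tilted, with the wing at about (377,322), the black tab at (481,290), and the open compartment at right (545,275). The cover is partly open. The side view agrees.

```bash
cat > meas.py <<'E'
from h import *
def rect(P):
    (c,s,a)=cv2.minAreaRect(P[:,:2].astype(np.float32)); return np.round(c,1),np.round(s,1),round(a,1)
def meas(files=None):
  for n in('top','side'):
    if files: f=np.load(files%n); im,d=f['im'],f['d']
    else: im,d=manip.capture(n)
    W=world(n,d); ok=d>0; hsv=cv2.cvtColor(im,cv2.COLOR_RGB2HSV); k=1.5625
    a,b=ray(n,481/k,290/k,90),ray(n,377/k,322/k,108)
    if n=='top': T,S=a,b; print('rays tab',T,'screw',S)
    for name,C,lo,hi,r in(('tab',T,80,110,50),('wing',S,94,118,40),('box',(T+S)/2,50,80,210)):
        m=ok&(W[...,2]>lo)&(W[...,2]<hi)&(np.hypot(W[...,0]-C[0],W[...,1]-C[1])<r)
        if name=='tab': m&=hsv[...,2]<70
        nc,L,st,_=cv2.connectedComponentsWithStats(m.astype(np.uint8))
        if nc<2: print(n,name,'none'); continue
        m=L==1+np.argmax(st[1:,4]); P=W[m]
        print(n,name,m.sum(),np.median(P,0).round(1),'zmax',np.percentile(P[:,2],95).round(1),*rect(P))
E
python3 -c "
from meas import *
meas('%s0.npz')
f=np.load('top0.npz');cv2.imwrite('pics/c.png',cv2.resize(f['im'][140:250,205:375,::-1],(800,518),interpolation=cv2.INTER_CUBIC))"
```

```text
rays tab [601.75426005 -52.43654227  90.        ] screw [555.53726728  84.00755063 108.        ]
top tab 152 [602.2 -52.   94.9] zmax 97.3 [602.5 -52. ] [50.1 11.6] 19.2
top wing 136 [556.   84.9 107. ] zmax 109.9 [557.3  85.2] [12.5 43.5] 17.4
top box 6108 [584.9  -3.8  62.5] zmax 71.6 [585.6 -21.2] [123.3 299.9] 18.1
side tab 123 [598.1 -59.9  93.1] zmax 96.6 [599.7 -57.7] [49.8  9.8] 19.7
side wing 137 [555.   79.8 104.2] zmax 108.7 [557.1  82.3] [13.7 44.3] 17.8
side box 4630 [581.5 -31.4  63.4] zmax 71.5 [585.7 -22.5] [126.6 302.2] 18.1
```

View pics/c.png

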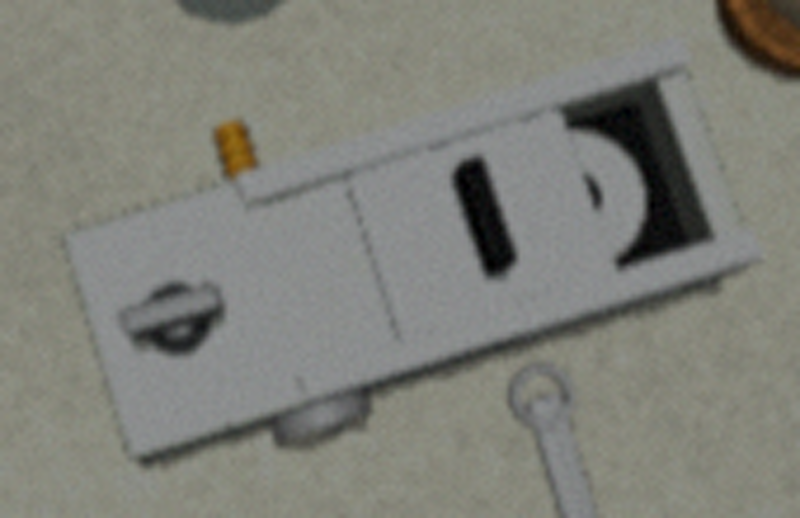

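The crop shows the wing lying nearly along the box's length at about (172,305), the tab at (485,215), and the cover about 50 mm open. The wing reads as about 1.56 rad open.

Next is moving above the tab, at height first.

Emit:
drive_tool(motion=[[[-14.97,-13.52,0],18.6],[[-14.97,-13.52,0],18.6],[[-14.97,-13.52,0],18.6],[[-14.97,-13.52,0],18.6],[[-14.97,-13.52,0],18.6],[[-14.97,-13.52,0],18.6],[[-14.97,-13.52,0],18.6],[[-14.97,-13.52,0],18.6],[[-14.97,-13.52,0],18.6],[[-14.97,-13.52,0],18.6],[[-14.97,-13.52,0],18.6],[[-14.97,-13.52,0],18.6]], claw=60, newtons=20)

```text
clock: 1.3
ee_pos: [484.4, 116.2, 222.7]
tcp_rot: [0.85, 0.527, 0.0, -0.0]
contact_force: [0.9, 0.4, 0.8]
gripper_width: 0.683
gripper_force: 0.0
```

```bash
cat > go.py <<'E'
import sys,numpy as np
from scipy.spatial.transform import Rotation as Ro
from workcell import manip
# usage: go.py x y z tooly_deg
s=manip.state(); R=Ro.from_quat(s['tcp_rot']).as_matrix(); a=[float(v) for v in sys.argv[1:]]
ty=np.degrees(np.arctan2(R[1,1],R[0,1]))
print('t',s['clock'],'pos',s['ee_pos'].round(1),'tooly',ty.round(1),'tilt',R[2].round(3),'F',s['contact_force'].round(1),'M',s['moment'].round(2),'w',(s['gripper_width']*87.8).round(1),'gf',round(float(s['gripper_force']),1),'j',s['joint_pos'].round(2))
if a: print('units',(R.T@(np.array(a[:3])-s['ee_pos'])/40).round(2),'turn',round((ty-a[3]+180)%360/8-22.5,2))
E
python3 go.py 602 -52.3 150 -71.7
```

```text
Traceback (most recent call last):
  File "go.py", line 7, in <module>
    print('t',s['clock'],'pos',s['ee_pos'].round(1),'tooly',ty.round(1),'tilt',R[2].round(3),'F',s['contact_force'].round(1),'M',s['moment'].round(2),'w',(s['gripper_width']*87.8).round(1),'gf',round(float(s['gripper_force']),1),'j',s['joint_pos'].round(2))
                                                                                                                                                          ^^^^^^^^^^^^^^^^^^^^^^^^^^^^^^^
AttributeError: 'float' object has no attribute 'round'
```

```bash
sed -i "s/(s\['gripper_width'\]\*87.8).round(1)/round(s['gripper_width']*87.8,1)/" go.py; python3 go.py 602 -52.3 150 -71.7
```

```text
t 1.3 pos [484.4 116.2 222.7] tooly -26.3 tilt [ 0. -0. -1.] F [0.9 0.4 0.8] M [-0.03 -0.01  0.02] w 59.9 gf 0.0 j [-0.83  0.2   0.58  1.93 -0.13  1.05 -0.65]
units [-2.47  4.5   1.82] turn 5.67
```

Emit:
drive_tool(motion=[[[-2.47,4.5,0.5],5.67],[[-2.47,4.5,0.5],5.67],[[-2.47,4.5,0.5],5.67],[[-2.47,4.5,1.0],5.67],[[-2.47,4.5,1.8],5.67],[[-2.47,4.5,1.8],5.67],[[-2.47,4.5,1.8],5.67],[[-2.47,4.5,1.8],5.67],[[-2.47,4.5,1.8],5.67]])

```text
clock: 2.2
ee_pos: [602.6, -49.2, 151.4]
tcp_rot: [0.987, 0.163, 0.001, -0.0]
contact_force: [1.2, -0.1, 0.1]
gripper_width: 0.684
gripper_force: 0.0
```

```bash
python3 go.py 602 -52.3 74 -71.7
```

```text
t 2.2 pos [602.6 -49.2 151.4] tooly -71.3 tilt [ 0.001 -0.    -1.   ] F [ 1.2 -0.1  0.1] M [-0.    0.12  0.01] w 60.1 gf 0.0 j [-0.53  0.53  0.75  1.76 -0.42  1.01 -0.86]
units [-0.04  0.07  1.94] turn 0.06
```

Emit:
drive_tool(motion=[[[0,0,0.8],0],[[0,0,1.5],0],[[0,0,1.9],0],[[0,0,1.9],0],[[0,0,1.9],0]])

```text
clock: 2.7
ee_pos: [602.7, -49.9, 75.6]
tcp_rot: [0.987, 0.162, 0.0, 0.0]
contact_force: [1.3, -0.6, -0.2]
gripper_width: 0.681
gripper_force: 0.0
```

```bash
python3 go.py 602 -52.3 74 -71.7
```

```text
t 2.7 pos [602.7 -49.9  75.6] tooly -71.4 tilt [ 0.001  0.    -1.   ] F [ 1.3 -0.6 -0.2] M [-0.07  0.11  0.  ] w 59.8 gf 0.0 j [-0.48  0.62  0.68  1.82 -0.5   0.88 -0.8 ]
units [-0.04  0.05  0.04] turn 0.04
```

Emit:
drive_tool(motion=[[[-0.03,0.05,0],0],[[-0.03,0.05,0],0],[[-0.03,0.05,0],0],[[-0.03,0.05,0],0],[[-0.03,0.05,0],0],[[-0.03,0.05,0],0],[[-0.03,0.05,0],0],[[-0.03,0.05,0],0]], claw=0, newtons=20)

```text
clock: 3.5
ee_pos: [601.9, -52.3, 74.7]
tcp_rot: [0.987, 0.162, 0.0, 0.0]
contact_force: [1.0, -0.8, 0.4]
gripper_width: 0.133
gripper_force: 20.0
```

```bash
python3 go.py 602 -52.3 74 -71.7
```

```text
t 3.5 pos [601.9 -52.3  74.7] tooly -71.4 tilt [ 0.  0. -1.] F [ 1.  -0.8  0.4] M [-0.21 -0.01 -0.14] w 11.7 gf 20.0 j [-0.47  0.62  0.68  1.82 -0.5   0.87 -0.8 ]
units [0.   0.   0.02] turn 0.04
```

Emit:
drive_tool(motion=[[[0,0.3,0],0],[[0,0.6,0],0],[[0,0.9,0],0],[[0,1.1,0],0],[[0,1.1,0],0],[[0,1.15,0],0],[[0,1.2,0],0],[[0,1.25,0],0],[[0,1.3,0],0],[[0,1.35,0],0],[[0,1.35,0],0]])

```text
clock: 4.6
ee_pos: [618.0, -101.2, 74.6]
tcp_rot: [0.987, 0.162, -0.001, -0.002]
contact_force: [-5.1, 5.6, 8.6]
gripper_width: 0.132
gripper_force: 20.0
```

```bash
python3 go.py 612.1 -102.4 74 -71.7
```

```text
t 4.6 pos [ 618.  -101.2   74.6] tooly -71.3 tilt [-0.001 -0.004 -1.   ] F [-5.1  5.6  8.6] M [ 1.07  1.42 -0.2 ] w 11.6 gf 20.0 j [-0.37  0.66  0.67  1.76 -0.51  0.91 -0.72]
units [-0.15 -0.02  0.02] turn 0.05
```

Emit:
drive_tool(motion=[[[0,0.05,0],0],[[0,0.1,0],0],[[0,0.15,0],0],[[0,0.15,0],0],[[0,0.15,0],0]])

```text
clock: 5.1
ee_pos: [618.1, -101.2, 74.5]
tcp_rot: [0.986, 0.164, -0.003, -0.006]
contact_force: [-14.5, 17.8, 18.6]
gripper_width: 0.133
gripper_force: 20.0
```

```bash
python3 go.py 612.1 -102.4 74 -71.7; python3 -c "
from h import *
im,d=manip.capture('top');cv2.imwrite('pics/c2.png',cv2.resize(im[140:250,205:375,::-1],(800,518),interpolation=cv2.INTER_CUBIC))"
```

```text
t 5.1 pos [ 618.1 -101.2   74.5] tooly -71.1 tilt [-0.003 -0.012 -1.   ] F [-14.5  17.8  18.6] M [ 3.84  3.34 -0.16] w 11.7 gf 20.0 j [-0.36  0.66  0.67  1.76 -0.51  0.92 -0.72]
units [-0.15 -0.02  0.01] turn 0.07
```

View pics/c2.png

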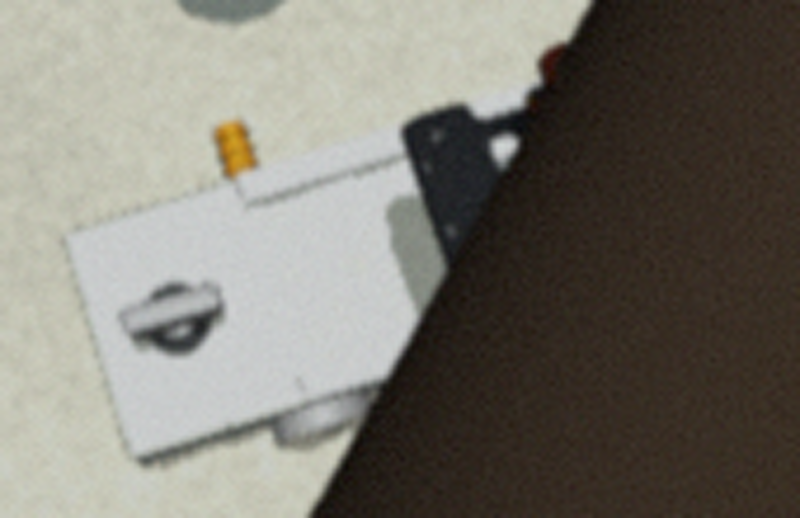

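The picture shows the arm over the tab (right, hidden) and the wing still at (172,305). The cover hit its hard stop: no motion with 22 N of push. Relax and release.

Emit:
drive_tool(motion=[[[0,-0.1,0],0],[[0,-0.15,0],0],[[0,-0.15,0],0]])

```text
clock: 5.45
ee_pos: [618.1, -101.1, 74.5]
tcp_rot: [0.987, 0.163, -0.001, -0.001]
contact_force: [-4.3, 5.1, 6.4]
gripper_width: 0.139
gripper_force: 20.0
```

Emit:
drive_tool(motion=[[[0,0,0],0],[[0,0,0],0],[[0,0,0],0],[[0,0,0],0],[[0,0,-0.5],0],[[0,0,-1.0],0],[[0,0,-2.0],0],[[0,0,-2.0],0],[[0,0,-2.0],0]], claw=50)

```text
clock: 6.35
ee_pos: [619.6, -103.4, 155.4]
tcp_rot: [0.987, 0.162, 0.001, 0.0]
contact_force: [0.0, -0.2, -0.4]
gripper_width: 0.567
gripper_force: 0.0
```

```bash
python3 go.py 556.7 84.5 150 17.4
```

```text
t 6.35 pos [ 619.6 -103.4  155.4] tooly -71.4 tilt [ 0.002  0.001 -1.   ] F [ 0.  -0.2 -0.4] M [-0.02  0.1  -0.02] w 49.8 gf 0.0 j [-0.42  0.56  0.74  1.7  -0.43  1.04 -0.78]
units [ 0.01 -4.95  0.13] turn -11.1
```

Emit:
drive_tool(motion=[[[0,-1,0],-1],[[0,-2,0],-2],[[0,-3,0],-3],[[0,-4,0],-4],[[0,-4.95,0],-5],[[0,-4.95,0],-6],[[0,-4.95,0],-7],[[0,-4.95,0],-8],[[0,-4.95,0],-9],[[0,-4.95,0],-10],[[0,-4.95,0],-11.1],[[0,-4.95,0],-11.1]])

```text
clock: 7.55
ee_pos: [555.0, 84.3, 153.5]
tcp_rot: [0.591, 0.807, -0.001, -0.001]
contact_force: [0.0, 0.1, -0.4]
gripper_width: 0.569
gripper_force: 0.0
```

```bash
python3 go.py 556.7 84.5 87 17.4; python3 -c "
from h import *
im,d=manip.capture('side');cv2.imwrite('pics/s2.png',cv2.resize(im[150:300,180:380,::-1],(800,600),interpolation=cv2.INTER_CUBIC))"
```

```text
t 7.55 pos [555.   84.3 153.5] tooly 17.6 tilt [ 0.    -0.002 -1.   ] F [ 0.   0.1 -0.4] M [-0.09  0.01 -0.04] w 50.0 gf 0.0 j [-0.52  0.39  0.37  1.85 -0.17  0.94  0.23]
units [-0.01  0.05  1.66] turn 0.02
```

View pics/s2.png

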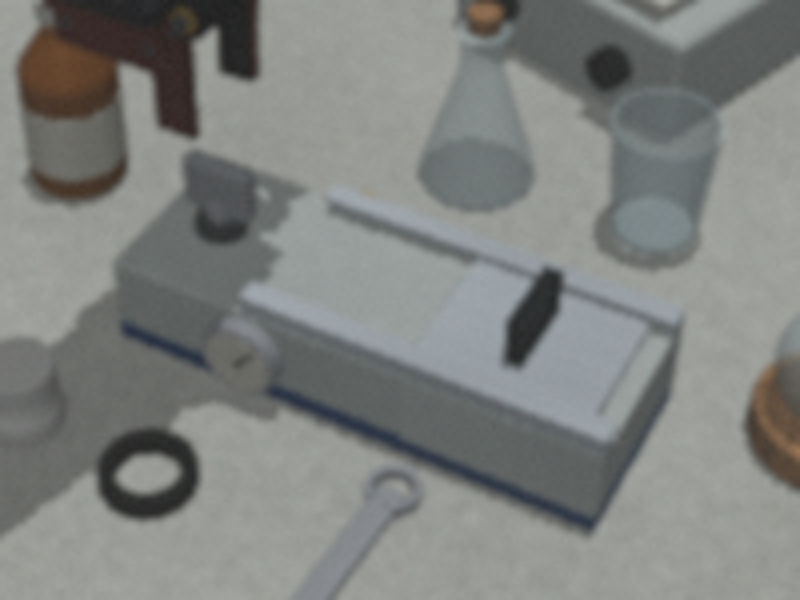

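The cover is fully home: its edge is against the end wall and the tab is at (535,315). The fingers stand above the wing, which is at (220,185). Descend and grip.

Emit:
drive_tool(motion=[[[0,0.05,0.5],0],[[0,0.05,1.0],0],[[0,0.05,1.4],0],[[0,0.05,1.65],0],[[0,0.05,1.65],0],[[0,0.05,1.65],0]])

```text
clock: 8.2
ee_pos: [557.8, 85.0, 88.8]
tcp_rot: [0.592, 0.806, -0.0, 0.0]
contact_force: [0.7, -0.2, -0.3]
gripper_width: 0.571
gripper_force: 0.0
```

Emit:
drive_tool(motion=[[[0,0,0],0],[[0,0,0],0],[[0,0,0],0],[[0,0,0],0],[[0,0,0],0],[[0,0,0],0],[[0,0,0],0]], claw=0, newtons=40)

```text
clock: 8.9
ee_pos: [558.1, 85.2, 88.9]
tcp_rot: [0.592, 0.806, 0.0, 0.0]
contact_force: [1.2, 0.8, 0.4]
gripper_width: 0.136
gripper_force: 40.0
```

```bash
python3 go.py 556.7 84.5 87 17.4
```

```text
t 8.9 pos [558.1  85.2  88.9] tooly 17.4 tilt [-0.     0.001 -1.   ] F [1.2 0.8 0.4] M [ 0.06 -0.36 -0.06] w 11.9 gf 40.0 j [-0.5   0.47  0.34  1.9  -0.21  0.8   0.26]
units [-0.01 -0.04  0.05] turn 0.0
```

Emit:
drive_tool(motion=[[[0,0,0],0.8],[[0,0,0],1.6],[[0,0,0],2.4],[[0,0,0],3.2],[[0,0,0],4.0],[[0,0,0],4.8],[[0,0,0],5.6],[[0,0,0],6.4],[[0,0,0],7.2],[[0,0,0],8.0],[[0,0,0],8.8],[[0,0,0],9.6]])

```text
clock: 10.1
ee_pos: [558.8, 84.9, 88.9]
tcp_rot: [0.965, 0.262, 0.001, 0.0]
contact_force: [5.0, -0.4, -3.8]
gripper_width: 0.137
gripper_force: 40.0
```

```bash
python3 go.py 558 85 88.9 -71.7
```

```text
t 10.1 pos [558.8  84.9  88.9] tooly -59.6 tilt [ 0.002  0.001 -1.   ] F [ 5.  -0.4 -3.8] M [-0.12 -0.84  0.07] w 12.1 gf 40.0 j [-0.75  0.54  0.69  1.91 -0.46  0.85 -0.86]
units [-0.02 -0.01 -0.  ] turn 1.51
```

Emit:
drive_tool(motion=[[[0,0,0],0.4],[[0,0,0],0.8],[[0,0,0],1.1],[[0,0,0],1.3],[[0,0,0],1.5],[[0,0,0],1.6],[[0,0,0],1.6]])

```text
clock: 10.8
ee_pos: [558.8, 84.8, 88.9]
tcp_rot: [0.988, 0.155, 0.001, 0.001]
contact_force: [5.8, -1.2, -3.0]
gripper_width: 0.137
gripper_force: 40.0
```

```bash
python3 go.py 558 85 88.9 -71.7
```

```text
t 10.8 pos [558.8  84.8  88.9] tooly -72.2 tilt [ 0.002  0.001 -1.   ] F [ 5.8 -1.2 -3. ] M [-0.18 -1.13  0.33] w 12.0 gf 40.0 j [-0.78  0.56  0.75  1.91 -0.5   0.86 -1.03]
units [-0.02 -0.01 -0.  ] turn -0.06
```

Emit:
drive_tool(motion=[[[0,0,0],0.1],[[0,0,0],0.2],[[0,0,0],0.3],[[0,0,0],0.3]])

```text
clock: 11.2
ee_pos: [558.9, 84.8, 88.9]
tcp_rot: [0.991, 0.135, 0.001, 0.001]
contact_force: [5.3, -1.4, -2.6]
gripper_width: 0.137
gripper_force: 41.0
```

```bash
python3 go.py 558 85 88.9 -71.7
```

```text
t 11.2 pos [558.9  84.8  88.9] tooly -74.5 tilt [ 0.002  0.002 -1.   ] F [ 5.3 -1.4 -2.6] M [-0.31 -1.09  0.83] w 12.0 gf 41.0 j [-0.79  0.56  0.76  1.92 -0.51  0.86 -1.07]
units [-0.02 -0.01  0.  ] turn -0.35
```

Moment about z rose from 0.07 to 0.83 N m, so the screw is seated. Its seat is at a tool y of about -72°. Back off to a tool y of about +18.3°.

Emit:
drive_tool(motion=[[[0,0,0],-0.8],[[0,0,0],-1.7],[[0,0,0],-2.6],[[0,0,0],-3.5],[[0,0,0],-4.4],[[0,0,0],-5.3],[[0,0,0],-6.2],[[0,0,0],-7.1],[[0,0,0],-8.0],[[0,0,0],-8.9],[[0,0,0],-9.8],[[0,0,0],-10.7]])

```text
clock: 12.4
ee_pos: [558.2, 85.2, 88.9]
tcp_rot: [0.634, 0.773, 0.0, 0.0]
contact_force: [3.1, 0.6, -1.3]
gripper_width: 0.134
gripper_force: 40.0
```

Emit:
drive_tool(motion=[[[0,0,0],-0.5],[[0,0,0],-0.9],[[0,0,0],-0.9],[[0,0,0],-0.9]])

```text
clock: 12.8
ee_pos: [558.1, 85.2, 88.8]
tcp_rot: [0.587, 0.81, 0.0, 0.0]
contact_force: [3.9, 1.5, -1.0]
gripper_width: 0.135
gripper_force: 40.0
```

```bash
python3 go.py 558 85 88.9 18.3; python3 - <<'E'
from h import *
for n,(a,b,c,d_) in(('side',(150,260,180,330)),('top',(150,260,180,330))):
    im,d=manip.capture(n); np.savez(n+'3.npz',im=im,d=d)
    cv2.imwrite(f'pics/{n}3.png',cv2.resize(im[a:b,c:d_,::-1],(800,586),interpolation=cv2.INTER_CUBIC))
E
```

```text
t 12.8 pos [558.1  85.2  88.8] tooly 18.1 tilt [ 0.     0.001 -1.   ] F [ 3.9  1.5 -1. ] M [ 0.1  -0.75  0.01] w 11.9 gf 40.0 j [-0.49  0.47  0.34  1.9  -0.21  0.8   0.27]
units [-0. -0. -0.] turn -0.02
```

View pics/side3.png

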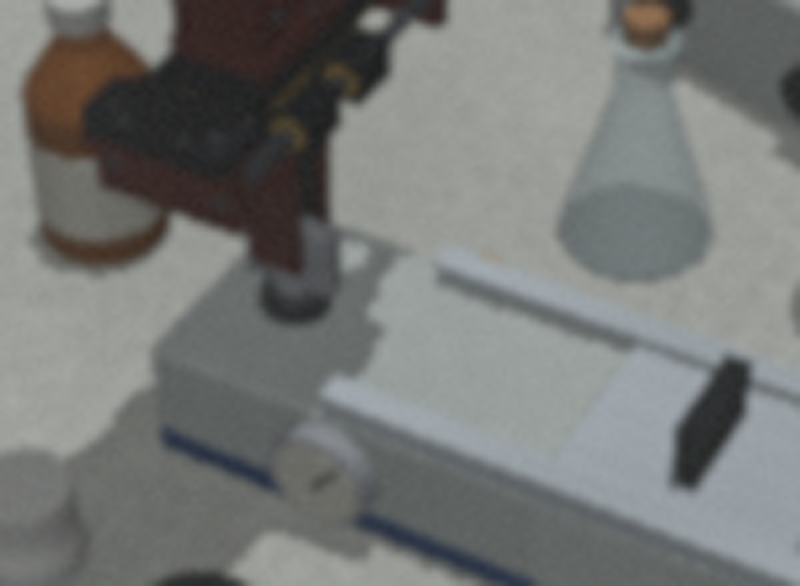

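The side view shows the wing gripped between the fingers at about (300,265), with the cover home and the other things where they were. The tool is 90° back from the seat.

```bash
python3 -c "
from workcell import manip; print(manip.hand_in())"
```

```text
the job is handed in; nothing more can be done
None
```

I slid the cover home to its hard stop, turned the bleed screw clockwise until it seated, and backed it off about 90° (within a few degrees). The job is handed in with the screw still gripped, but I haven't seen the verdict.

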